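# Hold a bottle on the air rinser

## Robot

A 6-joint arm with a two-finger parallel gripper is mounted at the origin on the work surface. World frame = base frame: x ahead of the robot, y to its left, z up, the work surface at z = 0. Lengths are in m, angles in rad, forces in N, time in s.
With the tool pointing down it reaches from about 0.3 to 0.875 m from the base axis. Payload 6.4 kg.
Tool frame: the origin (TCP) lies midway between the tips of the shut fingers; the grasp point (between the pads) lies 19 mm behind it; z points along the fingers, y is the line along which they close (so a half turn about z gives the same grasp; the last joint's range is limited). The gripper opens to 85 mm and grips with 20 to 120 N. Pads are 22 mm wide; open, the fingers measure 114 mm over their backs; the gripper's body (76 mm by 85 mm) begins 54 mm behind the grasp point. The pads swing forward as they close: fully open they stand 13 mm farther back than shut.
Start: joints at [-1.535, 0.181, 1.607, -0, 1.354, -0.206], TCP at [0.138, -0.558, 0.231] pointing down, gripper open.
Joint ranges: [-2.99, 2.99], [-0.89, 2.07], [0.3, 2.58], [-1.14, 4.28], [0, 2.63], [-3.12, 3.12]. Speed limits (rad/s): [2.57, 2.57, 3.01, 3.14, 3.14, 3.14].

## Interface

Orientations are given as a unit quaternion [w, x, y, z].
In Python, from bench import status, camera, ctrl gives the robot as it stands. The module is installed in compiled form; this text tells all that it offers.
- The arm moves only by the shell command python3 -m handwheel 'ROWS'. ROWS is JSON, a list that holds one entry, the list of rows, each a list of 7 numbers: the opening, from -1 (shut) to 1 (fully open), then the shift along the tool's x, y, z in cm, then the turn, a rotation vector about the tool's x, y, z in degrees. A call has 1 to 10 rows; each row is the pose to reach, as a shift and turn from the pose commanded when the call began, along the tool's axes at that moment; what a row does not reach only later rows make up. A row lasts 1/8 s, in which the tool goes at most 62.5 mm and 10.7 degrees, less where a joint would pass 70% of its speed; a pose out of reach is approached as far as the arm can. A call with a gripper value outside its range is refused whole. The fingers move at their own pace and stop on an object; the grip force is fixed at half the most. Time passes only in rows, so rows that repeat a pose let the fingers close. It gives the time, the measured TCP pose, the force, the opening and the grip force at its end, in the units of the state.
- status.get_obs(): the state, without advancing time (a new reading comes with each control period).
- camera(name): name is "scene" or "top" or "wrist"; returns a dict with "frame" (400x640x3 uint8, blue, green, red), "depth" (400x640 float32, m along the optical axis (not along the pixel's ray), 0 where there is no reading), "fx", "fy", "cx", "cy" (pixels), "extrinsics" (4x4, takes a point from camera to world coordinates); the wrist camera has in their place "hand_eye" (4x4, takes a point from camera to tool coordinates, whose origin is the TCP and whose axes are the flange's). Camera axes: x right, y down, z forward; pixel columns grow to the right and rows downward; lengths in m; the calibration is good to about 2 mm. A picture is of the moment at which its call begins: read the wrist's pose just before it.
- ctrl.hand_in(): hands the job in; it is judged then, once.
The state is a dict: "time_s": time; "q": joint angles; "dq": joint speeds; "joint_efforts": joint torques, N m; "eef_pos": TCP position; "eef_rot": TCP orientation; "wrist_force": force on the tool from outside, world axes, zero at the start; "torque": the same for the moment, N m; "opening": opening from 0.0 (shut) to 1.0 (fully open); "grasp_force": force on a finger pad.
Only numpy, scipy, OpenCV 4.12 (cv2) and the standard library are available. Lean on these libraries where they do the work, as an engineer would, in place of code of your own. Each camera call takes 0.05 s, during which the arm holds its last target. There are 200 camera calls.

## Task

Lift the cobalt-blue bottle off its peg on the drying rack and, keeping it mouth-down, lower it over the jet of the air rinser's open head (the one with the magenta spring cup; the other head is parked under a grey dust cap). Push the cup down with the bottle by about 12 mm, roughly half its stroke, so that the air valve is open but the glass is never driven onto the stop, and hold it steady there for about three seconds. The program finishes while the gripper still holds the bottle pressed down; leave the other bottles standing on their pegs.

Things in the scene. Friction and masses are not known exactly. Their poses are not given: they have to be found in the camera images.
- blue_bottle_mid (a point): Cobalt-blue glass bottle standing mouth-down on a rack peg: 112 mm high, round, 50 mm thick, 0.10 to 0.17 kg. Straight wall 46 to 108 mm above the mouth, below it shoulder and neck (24 mm thick at the mouth; bore 15 mm wide, hollow 60 mm deep or more). Point on the axis at half height, 56 mm above the mouth; z up. Grip about 80 mm above the mouth, so that the gripper's body clears the base.
- blue_bottle_mouth (a point): Centre of the blue bottle's mouth, at its lower edge (the lowest point of the bottle as it stands); z up, towards the bottle's base.
- rack: Drying rack, fixed: stainless sheet 210 x 210 mm, top 22 mm above the table, with four upright pegs 8 mm thick, 44 mm tall, at x, y = +-50 mm of its axes, a bottle over each (which is where varies). Gaps between bottles: 50 mm along the rack's x and y, 91 mm along its diagonals. Origin on the table under its centre, x and y along its sides, z up.
- amber_bottle_a_mid (a point): Amber bottle. Mouth-down on a peg of the rack like the blue one, and of the same size; it stays there. Point at its centre, 56 mm above its mouth; z up.
- amber_bottle_b_mid (a point): Second amber bottle. Mouth-down on a peg of the rack like the blue one, and of the same size; it stays there. Point at its centre, 56 mm above its mouth; z up.
- green_bottle_mid (a point): Green bottle. Mouth-down on a peg of the rack like the blue one, and of the same size; it stays there. Point at its centre, 56 mm above its mouth; z up.
- rinser: Bench air rinser, fixed: stainless plinth 200 mm (x) by 250 mm (y), deck 50 mm above the table. Two heads on the deck at x = -30, y = +55 and -55 mm of its axes; which is the open one varies. At the back, x = +38 to +95 mm, a filter-regulator with gauge and blue valve handle, up to 138 mm above the table. Origin on the table under the plinth's centre, z up.
- cup_seat (a point): Open head: centre of the flat seat in its magenta spring cup, on the head's upright axis, z up; moves with the cup. At rest 102 mm above the table, the cup's rim 10 mm higher. Rim opening 39 mm, tapering to 27 mm at the seat: it centres the mouth, whose edge rests on the seat. A fixed jet tube 7 mm thick rises on the axis to 137 mm above the table and goes up into the bottle.
- cup (a joint): Travel of the magenta cup in m: 0 at rest (up), grows as it is pushed straight down, hard stop at 0.022. A spring holds it up: it takes 4 N to start it moving and 0.35 N more for each mm, so about 8 N at 12 mm; it springs back when let go.
- parked_head: Parked head under a grey dust cap 44 mm thick, topped by a 18 mm thick sleeve that reaches 154 mm above the table; fixed, 110 mm from the open head. Not used. Origin on the deck under its axis.
Mind the look-alikes: they are no part of the job. Of the things that look like the part that bears blue_bottle_mid, the largest one is meant.

How it is judged:
By the outcome, as a careful person would: the job done as asked, in the order asked, and still so for the second after the job is handed in, while the arm keeps its last pose, push and grip.
It also fails if it takes over 48 s, if anything falls off the work surface, if the arm or the gripper's body presses on something with over 40 N, if the wrist force passes 120 N, or if a joint passes its speed limit or range.

## Working session

There is one attempt and no reset: what is moved stays moved. The work goes in short steps, Python scripts to look and compute and a shell command to move; the robot and the scene stay as the last step left them, time stands still between calls to the robot, and variables do not carry over. Pictures are saved under pics/ and viewed, at most 10 in all, crops included, and the job is handed in when it is done.

```bash
mkdir -p pics; python3 - <<'E'
from bench import status,camera,ctrl
import cv2,numpy as np
o=status.get_obs();print({k:np.round(v,3).tolist() for k,v in o.items()})
ims=[]
for n in("scene","top"):
    c=camera(n);cv2.imwrite(f"pics/{n}0.png",c["frame"]);np.savez(f"{n}0.npz",**c)
    print(n,c["fx"],c["cx"],c["cy"],np.round(c["extrinsics"],3).tolist())
E
```

```text
{'time_s': 0.0, 'q': [-1.535, 0.182, 1.608, 0.0, 1.354, -0.206], 'dq': [0.001, -0.001, -0.002, -0.0, 0.002, -0.0], 'joint_efforts': [0.001, -44.487, -35.134, -0.0, 0.009, -0.0], 'eef_pos': [0.138, -0.558, 0.23], 'eef_rot': [-0.001, 0.993, 0.121, 0.0], 'wrist_force': [0.139, 0.655, -1.137], 'torque': [0.039, -0.016, -0.006], 'grasp_force': 0.0, 'opening': 1.001}
scene 464.1115245962182 321.044763787867 201.74832897261095 [[0.106, 0.771, -0.628, 1.225], [0.994, -0.073, 0.078, -0.088], [0.014, -0.633, -0.774, 0.967], [0.0, 0.0, 0.0, 1.0]]
top 436.60181130817386 313.13820564422434 194.1528411548085 [[-0.021, -0.996, 0.088, 0.376], [-1.0, 0.019, -0.021, 0.017], [0.019, -0.089, -0.996, 1.249], [0.0, 0.0, 0.0, 1.0]]
```

View pics/scene0.png

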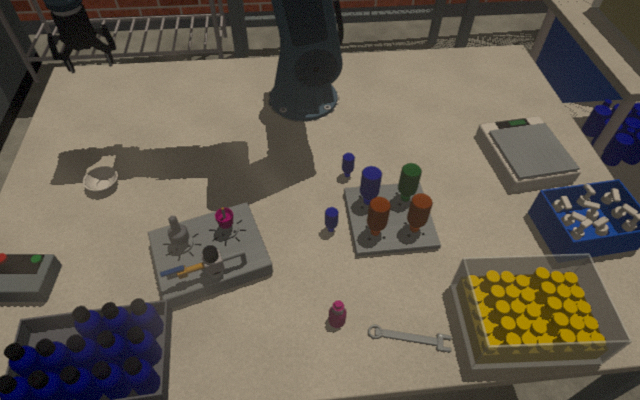

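View pics/top0.png

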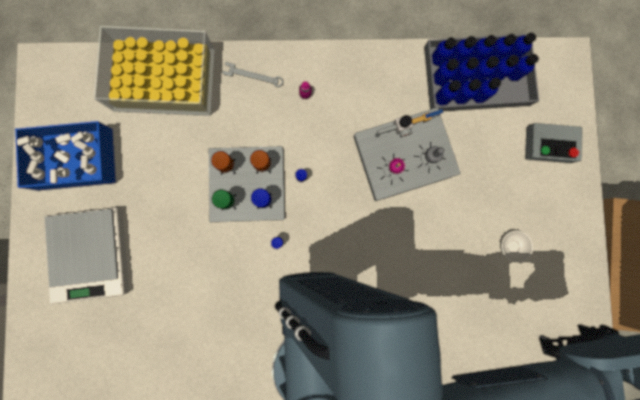

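Both views show what could be taken for the blue bottle, by top-view pixel:
- The bottle on the rack, at (261,197).
- Small blue bottles loose on the table, at (302,175) and (278,242).
- Blue bottles in the crate, around (480,70).

I choose the one on the rack peg. The magenta cup is at (397,166), not the magenta vial at (305,90). The parked head is at (435,154).

```bash
cat > h.py <<'E'
import numpy as np,cv2
def world(c,u,v,z=None,d=None,T=None):
    T=c["extrinsics"] if T is None else T
    r=np.array([(u-c["cx"])/c["fx"],(v-c["cy"])/c["fy"],1.]); R=T[:3,:3];t=T[:3,3]
    w=R@r
    return t+w*(d if d is not None else (z-t[2])/w[2])
def cloud(c,T=None):
    T=c["extrinsics"] if T is None else T
    v,u=np.mgrid[:400,:640];d=c["depth"]
    p=np.stack([(u-c["cx"])/c["fx"]*d,(v-c["cy"])/c["fy"]*d,d],-1)
    return p@T[:3,:3].T+T[:3,3]
E
python3 - <<'E'
from h import *
for n in("top","scene"):
    c=dict(np.load(n+"0.npz"));P=cloud(c);h=cv2.cvtColor(c["frame"],cv2.COLOR_BGR2HSV)
    X,Y,Z=P[...,0],P[...,1],P[...,2]
    print(n)
    for nm,lo,hi in(("blue",110,130),("mag",150,172),("green",50,80),("amber",3,15)):
        m=((h[...,0]>=lo)&(h[...,0]<=hi)&(h[...,1]>110)&(h[...,2]>40)).astype(np.uint8)
        k,l,s,ce=cv2.connectedComponentsWithStats(m)
        for i in range(1,k):
            if s[i,4]>40:
                q=P[(l==i)&(c["depth"]>0)]; zt=np.percentile(q[:,2],95); t=q[q[:,2]>zt-.006]
                print(nm,ce[i].round(),s[i,4],"ztop",zt.round(3),"topmid",((t.min(0)+t.max(0))/2).round(3),"ext",np.ptp(t,axis=0).round(3))
c=dict(np.load("scene0.npz"));f=c["frame"]
a=cv2.resize(f[140:260,320:450],None,fx=3,fy=3,interpolation=2);b=cv2.resize(f[190:310,140:280],None,fx=3,fy=3,interpolation=2)
cv2.imwrite("pics/crop1.png",np.hstack([a,b])[:, :800])
E
```

```text
top
blue [478.  68.] 4133 ztop 0.103 topmid [ 0.824 -0.494  0.11 ] ext [0.152 0.241 0.026]
blue [ 24. 131.] 57 ztop 0.092 topmid [0.659 0.75  0.089] ext [0.027 0.067 0.007]
blue [ 91. 140.] 57 ztop 0.06 topmid [0.626 0.593 0.059] ext [0.054 0.017 0.006]
blue [ 21. 161.] 86 ztop 0.091 topmid [0.587 0.774 0.09 ] ext [0.07  0.01  0.009]
blue [301. 175.] 100 ztop 0.078 topmid [0.532 0.024 0.076] ext [0.028 0.027 0.008]
blue [261. 198.] 285 ztop 0.137 topmid [0.468 0.129 0.136] ext [0.044 0.046 0.01 ]
blue [277. 242.] 96 ztop 0.078 topmid [0.353 0.091 0.077] ext [0.027 0.027 0.008]
mag [305.  90.] 145 ztop 0.081 topmid [0.782 0.006 0.08 ] ext [0.016 0.017 0.009]
mag [396. 165.] 167 ztop 0.113 topmid [ 0.55  -0.23   0.122] ext [0.037 0.038 0.029]
green [545. 150.] 73 ztop 0.062 topmid [ 0.591 -0.66   0.061] ext [0.02  0.025 0.009]
green [222. 199.] 266 ztop 0.137 topmid [0.468 0.227 0.136] ext [0.044 0.046 0.009]
green [ 78. 293.] 58 ztop 0.05 topmid [0.229 0.624 0.049] ext [0.018 0.042 0.007]
amber [222. 161.] 340 ztop 0.136 topmid [0.567 0.229 0.136] ext [0.047 0.047 0.01 ]
amber [260. 1
[... 2639 characters left out ...]
46 0.171 0.023]
amber [119.  13.] 256 ztop -0.606 topmid [-1.781 -1.072 -0.603] ext [0.038 0.245 0.018]
amber [160.  11.] 247 ztop -0.607 topmid [-1.782 -0.809 -0.604] ext [0.037 0.23  0.017]
amber [92. 14.] 75 ztop 0.383 topmid [ 0.127 -0.522  0.387] ext [0.008 0.002 0.015]
amber [28. 17.] 141 ztop -0.601 topmid [-1.611 -1.602 -0.522] ext [0.358 0.172 0.166]
amber [47. 16.] 51 ztop -0.588 topmid [-1.664 -1.491 -0.563] ext [0.012 0.006 0.031]
amber [419. 211.] 606 ztop 0.137 topmid [0.57  0.229 0.135] ext [0.049 0.046 0.009]
amber [378. 214.] 615 ztop 0.137 topmid [0.571 0.13  0.136] ext [0.047 0.046 0.009]
amber [  3. 258.] 52 ztop 0.067 topmid [ 0.585 -0.732  0.065] ext [0.025 0.018 0.009]
```

View pics/crop1.png

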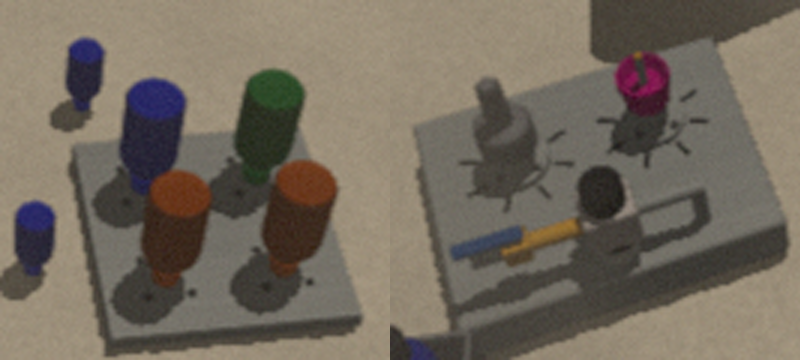

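The crop confirms it. The blue bottle on the back-right peg (left half, 155,130) is the largest blue one, and the open magenta cup with its jet is at (640,80) in the right half. The bottle axis is about (0.470, 0.129) with its top at z≈0.134, and the cup axis is about (0.550, -0.230). I'll close along the free (1,-1) diagonal.

```bash
cat >> h.py <<'E'
from scipy.spatial.transform import Rotation as Ro
from bench import status,camera,ctrl
def go(p,yaw=-45):
    "shift (cm) and turn (deg) in tool axes to put TCP at p, pointing down, tool y along yaw"
    o=status.get_obs();w,x,y,z=o["eef_rot"];R=Ro.from_quat([x,y,z,w])
    a=np.radians(yaw);Y=np.array([np.cos(a),np.sin(a),0]);Z=np.array([0,0,-1.]);T=np.stack([np.cross(Y,Z),Y,Z],1)
    print("t",o["time_s"],"pos",np.round(o["eef_pos"],4),"shift",(R.inv().apply(np.array(p)-o["eef_pos"])*100).round(2),"turn",(R.inv()*Ro.from_matrix(T)).as_rotvec(True).round(2),"F",np.round(o["wrist_force"],1),"open",round(o["opening"],3),"grip",o["grasp_force"])
E
python3 -c "
from h import *
go([.30,-.22,.25]); go([.47,.129,.25])"
```

```text
t 0.1 pos [ 0.1377 -0.5578  0.2305] shift [ 23.85 -28.91  -1.9 ] turn [ -0.08  -0.04 -31.15] F [-0.4 -0.3  0.3] open 0.999 grip 0.0
t 0.1 pos [ 0.1377 -0.5578  0.2305] shift [ 48.71 -58.72  -1.84] turn [ -0.08  -0.04 -31.15] F [-0.4 -0.3  0.3] open 0.999 grip 0.0
```

```bash
python3 -m handwheel '[[[1,4,-5,-1.9,0,0,-6],[1,8,-10,-1.9,0,0,-12],[1,12,-14.5,-1.9,0,0,-18],[1,16,-19,-1.9,0,0,-24],[1,20,-24,-1.9,0,0,-31],[1,24,-29,-1.9,0,0,-31],[1,28,-34,-1.9,0,0,-31],[1,32,-38.5,-1.9,0,0,-31],[1,36,-43.5,-1.9,0,0,-31],[1,40,-48.5,-1.9,0,0,-31]]]'; python3 -c "
from h import *
go([.47,.129,.25])"
```

```text
time_s: 1.35
eef_pos: [0.4077, 0.0046, 0.2504]
eef_rot: [0.0, 0.924, 0.382, 0.0]
wrist_force: [1.1, -1.4, -0.5]
opening: 0.999
grasp_force: 0.0
t 1.35 pos [0.4077 0.0046 0.2504] shift [13.19 -4.42  0.04] turn [ 0.05 -0.02 -0.14] F [ 1.1 -1.4 -0.5] open 0.999 grip 0.0
```

```bash
python3 -m handwheel '[[[1,4,-1.5,0,0,0,0],[1,8,-3,0,0,0,0],[1,11,-4,0,0,0,0],[1,13.2,-4.4,0,0,0,0],[1,13.2,-4.4,0,0,0,0],[1,13.2,-4.4,0,0,0,0]]]'; python3 - <<'E'
from h import *
o=status.get_obs();c=camera("wrist");w,x,y,z=o["eef_rot"]
T=np.eye(4);T[:3,:3]=Ro.from_quat([x,y,z,w]).as_matrix();T[:3,3]=o["eef_pos"];T=T@c["hand_eye"]
P=cloud(c,T);h=cv2.cvtColor(c["frame"],cv2.COLOR_BGR2HSV)
m=(h[...,0]>=110)&(h[...,0]<=130)&(h[...,1]>110)&(c["depth"]>0)&(abs(P[...,2]-.134)<.008)
k,l,s,ce=cv2.connectedComponentsWithStats(m.astype(np.uint8))
for i in range(1,k):
    if s[i,4]>200:
        q=P[l==i];print(ce[i],s[i,4],((q.min(0)+q.max(0))/2).round(4),np.median(q,0).round(4),np.ptp(q,axis=0).round(3))
cv2.imwrite("pics/w1.png",c["frame"])
go([.47,.129,.078])
E
```

```text
time_s: 2.1
eef_pos: [0.4692, 0.1264, 0.2499]
eef_rot: [-0.0, 0.924, 0.382, -0.001]
wrist_force: [0.3, -0.3, -0.6]
opening: 1.0
grasp_force: 0.0
[312.90756646 187.99754601] 2445 [0.4708 0.1324 0.131 ] [0.4715 0.1329 0.1334] [0.048 0.048 0.01 ]
t 2.15 pos [0.4693 0.1262 0.2501] shift [ 0.26 -0.14 17.21] turn [-0.02  0.04 -0.18] F [ 0.2 -0.5 -0. ] open 1.002 grip 0.0
```

View pics/w1.png

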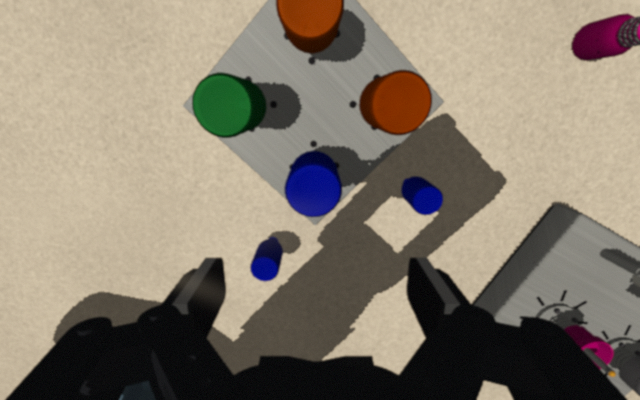

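The wrist view shows the blue base at (313,188), midway between the fingers, with nothing in their closing path. The fused axis estimate is (0.4705, 0.131). Next I descend.

```bash
python3 -m handwheel '[[[1,0.4,-0.25,3,0,0,0],[1,0.4,-0.25,6,0,0,0],[1,0.4,-0.25,9,0,0,0],[1,0.4,-0.25,12,0,0,0],[1,0.4,-0.25,15,0,0,0],[1,0.4,-0.25,17.2,0,0,0],[1,0.4,-0.25,17.2,0,0,0]]]'; python3 -m handwheel '[[[-1,0,0,0,0,0,0],[-1,0,0,0,0,0,0],[-1,0,0,0,0,0,0],[-1,0,0,0,0,0,0],[-1,0,0,0,0,0,0],[-1,0,0,0,0,0,0],[-1,0,0,0,0,0,0],[-1,0,0,0,0,0,0]]]'; python3 - <<'E'
from h import *
c=camera("scene");cv2.imwrite("pics/s2.png",cv2.resize(c["frame"][100:280,290:470],None,fx=3,fy=3,interpolation=2))
go([.47,.129,.078])
print(status.get_obs()["torque"])
E
```

```text
time_s: 3.02
eef_pos: [0.4691, 0.1306, 0.0769]
eef_rot: [-0.001, 0.925, 0.381, -0.002]
wrist_force: [0.5, 0.2, 1.1]
opening: 1.001
grasp_force: 0.0
time_s: 4.03
eef_pos: [0.4719, 0.1315, 0.0799]
eef_rot: [0.001, 0.924, 0.382, 0.001]
wrist_force: [-0.8, -0.6, 5.9]
opening: 0.573
grasp_force: 60.5
t 4.075 pos [0.4719 0.1315 0.0799] shift [-0.31  0.04  0.19] turn [ 0.1  -0.1  -0.14] F [-2.1 -0.   5.9] open 0.573 grip 60.53022086620331
[-0.10028737  0.2886502  -0.04867594]
```

View pics/s2.png

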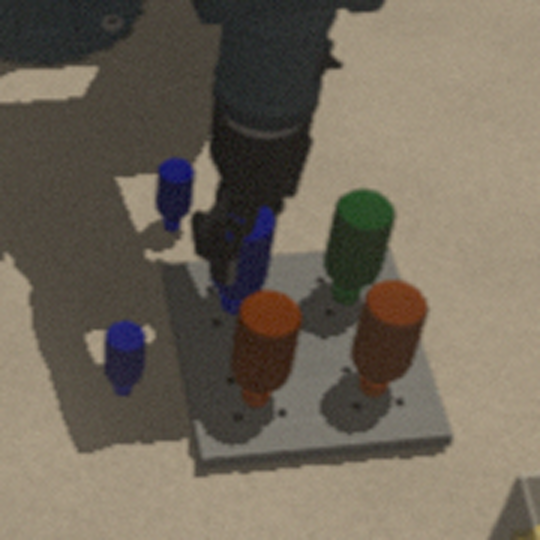

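The fingers hold the blue bottle at grip 60 N and opening 0.573, about 49 mm, with its neighbours undisturbed. I lift straight up.

```bash
python3 -m handwheel '[[[-1,0,0,-0.5,0,0,0],[-1,0,0,-2,0,0,0],[-1,0,0,-4,0,0,0],[-1,0,0,-6,0,0,0],[-1,0,0,-8.5,0,0,0],[-1,0,0,-11,0,0,0],[-1,0,0,-13.5,0,0,0],[-1,0,0,-16,0,0,0],[-1,0,0,-17.5,0,0,0],[-1,0,0,-17.5,0,0,0]]]';  python3 - <<'E'
from h import *
for p in([.52,-.05,.25],[.55,-.23,.25]): go(p)
c=camera("scene");f=c["frame"]
cv2.imwrite("pics/s3.png",cv2.resize(f[70:270,270:470],None,fx=3,fy=3,interpolation=2))
E
```

```text
time_s: 5.32
eef_pos: [0.4715, 0.1315, 0.2547]
eef_rot: [0.0, 0.924, 0.382, 0.001]
wrist_force: [-0.2, -0.4, -1.4]
opening: 0.57
grasp_force: 61.2
t 5.325 pos [0.4715 0.1315 0.2547] shift [-9.36 16.28  0.49] turn [ 0.11 -0.12 -0.14] F [-0.2 -0.4 -1.4] open 0.57 grip 61.21384620666504
t 5.325 pos [0.4715 0.1315 0.2547] shift [-19.93  31.16   0.49] turn [ 0.11 -0.12 -0.14] F [-0.2 -0.4 -1.4] open 0.57 grip 61.21384620666504
```

View pics/s3.png

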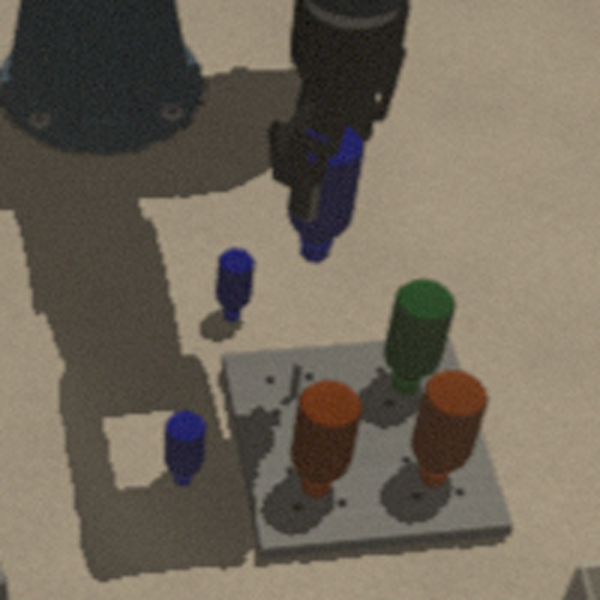

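The bottle hangs upright and clear of the bare peg (295,385). I carry it to above the open head.

```bash
python3 -m handwheel '[[[-1,-1,1.5,0,0,0,0],[-1,-3,4.7,0,0,0,0],[-1,-6,9.4,0,0,0,0],[-1,-9,14,0,0,0,0],[-1,-12,18.7,0,0,0,0],[-1,-15,23.4,0,0,0,0],[-1,-17.5,27.4,0,0,0,0],[-1,-19,29.7,0,0,0,0],[-1,-19.9,31.1,0,0,0,0],[-1,-19.9,31.1,0,0,0,0]]]';  python3 - <<'E'
from h import *
go([.55,-.23,.25])
a=[]
for n in("scene","top"):
    c=camera(n);np.savez(n+"1.npz",**c)
    P=cloud(c);h=cv2.cvtColor(c["frame"],cv2.COLOR_BGR2HSV)
    near=(np.hypot(P[...,0]-.55,P[...,1]+.23)<.06)
    b=near&(h[...,0]>=110)&(h[...,0]<=130)&(h[...,1]>110)&(P[...,2]>.15)
    v,u=np.nonzero(b);print(n,b.sum(),u.min(),u.max(),v.min(),v.max(),P[b].min(0).round(3),P[b].max(0).round(3))
    # bottle row-wise edge midline
    if n=="scene":
        for r in range(v.min(),v.max()+1,2):
            uu=u[v==r];print(r,uu.min(),uu.max(),P[r,uu].mean(0).round(3))
        f=c["frame"];cv2.imwrite("pics/s4.png",cv2.resize(f[100:260,150:300],None,fx=4,fy=4,interpolation=2)[:600])
E
```

```text
time_s: 6.62
eef_pos: [0.5489, -0.2296, 0.2527]
eef_rot: [-0.001, 0.924, 0.381, -0.0]
wrist_force: [0.4, -0.7, -1.4]
opening: 0.571
grasp_force: 61.4
t 6.625 pos [ 0.5489 -0.2296  0.2527] shift [0.05 0.1  0.27] turn [-0.07  0.   -0.19] F [ 0.4 -0.7 -1.4] open 0.571 grip 61.42913460731506
scene 679 204 224 147 193 [ 0.53  -0.246  0.2  ] [ 0.579 -0.206  0.337]
147 214 216 [ 0.537 -0.218  0.316]
149 210 218 [ 0.537 -0.221  0.311]
151 208 220 [ 0.541 -0.22   0.31 ]
153 207 221 [ 0.547 -0.22   0.31 ]
155 206 221 [ 0.552 -0.221  0.309]
157 206 221 [ 0.556 -0.221  0.308]
159 206 222 [ 0.561 -0.22   0.307]
161 204 221 [ 0.566 -0.223  0.306]
163 204 223 [ 0.566 -0.222  0.301]
165 205 223 [ 0.567 -0.222  0.296]
167 204 222 [ 0.568 -0.224  0.292]
169 205 223 [ 0.568 -0.223  0.285]
171 206 223 [ 0.568 -0.224  0.28 ]
173 207 224 [ 0.567 -0.222  0.273]
175 207 224 [ 0.567 -0.223  0.267]
177 207 224 [ 0.568 -0.224  0.262]
179 208 223 [ 0.569 -0.225  0.257]
181 208 222 [ 0.57  -0.227  0.252]
183 206 221 [ 0.57  -0.231  0.246]
185 209 221 [ 0.57  -0.229  0.24 ]
187 211 221 [ 0.56  -0.23   0.222]
189 213 221 [ 0.557 -0.229  0.213]
191 214 220 [ 0.556 -0.231  0.205]
193 216 217 [ 0.558 -0.232  0.202]
top 9 411 473 90 166 [ 0.515 -0.248  0.274] [ 0.593 -0.217  0.595]
```

View pics/s4.png

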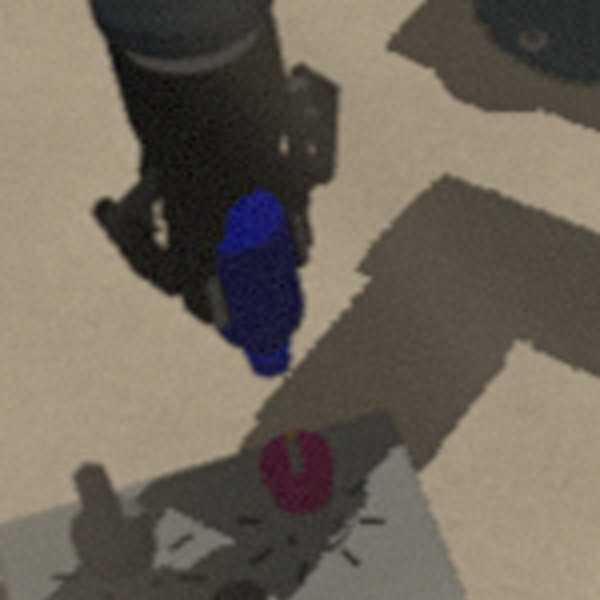

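The bottle is upright over the head, with its neck at crop (268,360) and the jet and cup at (295,450). Now I measure the jet axis from the earlier unobstructed pictures.

```bash
python3 - <<'E'
from h import *
for n in("scene0","top0","scene1"):
    c=dict(np.load(n+".npz"));P=cloud(c);h=cv2.cvtColor(c["frame"],cv2.COLOR_BGR2HSV)
    m=(np.hypot(P[...,0]-.55,P[...,1]+.23)<.03)&(P[...,2]>.118)&(P[...,2]<.145)
    print(n,m.sum(),"jet",P[m].mean(0).round(4))
    for p,u,v in zip(P[m],*np.nonzero(m)[::-1]): print("   ",u,v,p.round(3)) if m.sum()<25 else 0
    g=(np.hypot(P[...,0]-.55,P[...,1]+.23)<.03)&(P[...,2]>.085)&(P[...,2]<.118)&(h[...,0]>=150)&(h[...,0]<=172)&(h[...,1]>100)
    r=g&(abs(P[...,2]-.111)<.004);pts=P[r][:,:2].astype(np.float32)
    print("rim",len(pts),cv2.minEnclosingCircle(pts),pts.mean(0))
    if n!="top0":
        for z in(.13,): pass
        v,u=np.nonzero(g);print("cup cols",u.min(),u.max(),"rows",v.min(),v.max())
        E=np.linalg.inv(c["extrinsics"])
        for q in([.548,-.23,.137],[.55,-.23,.137],[.55,-.23,.112],[.548,-.23,.197],[.55,-.23,.195]):
            k=E@np.r_[q,1];print(q,(k[0]/k[2]*c["fx"]+c["cx"]).round(1),(k[1]/k[2]*c["fy"]+c["cy"]).round(1))
E
```

```text
scene0 23 jet [ 0.5503 -0.2285  0.1296]
    222 207 [ 0.548 -0.23   0.14 ]
    223 207 [ 0.547 -0.228  0.138]
    222 208 [ 0.551 -0.23   0.14 ]
    223 208 [ 0.548 -0.228  0.136]
    224 208 [ 0.547 -0.226  0.135]
    222 209 [ 0.551 -0.23   0.137]
    223 209 [ 0.551 -0.228  0.137]
    224 209 [ 0.549 -0.226  0.134]
    222 210 [ 0.549 -0.231  0.131]
    223 210 [ 0.553 -0.228  0.135]
    224 210 [ 0.551 -0.226  0.133]
    222 211 [ 0.551 -0.231  0.129]
    223 211 [ 0.553 -0.229  0.131]
    224 211 [ 0.551 -0.227  0.129]
    222 212 [ 0.548 -0.233  0.122]
    223 212 [ 0.551 -0.23   0.126]
    224 212 [ 0.551 -0.227  0.125]
    225 212 [ 0.548 -0.226  0.121]
    223 213 [ 0.553 -0.23   0.124]
    224 213 [ 0.552 -0.228  0.123]
    225 213 [ 0.55  -0.226  0.119]
    223 214 [ 0.552 -0.231  0.119]
    225 214 [ 0.551 -0.226  0.118]
rim 104 ((0.5487043857574463, -0.22797301411628723), 0.022633878514170647) [ 0.54949445 -0.23059072]
cup cols 215 232 rows 207 227
[0.548, -0.23, 0.137] 222.2 207.8
[0.55, -0.23, 0.137] 222.1 208.5
[0.55, -0.23, 0.112] 223.8 215.2
[0.548, -0.23, 0.197] 21
[... 898 characters left out ...]
.554 -0.228  0.137]
    224 210 [ 0.551 -0.226  0.132]
    222 211 [ 0.552 -0.231  0.131]
    223 211 [ 0.552 -0.229  0.131]
    224 211 [ 0.55  -0.227  0.128]
    222 212 [ 0.547 -0.233  0.121]
    223 212 [ 0.55  -0.23   0.125]
    224 212 [ 0.549 -0.228  0.123]
    225 212 [ 0.55  -0.225  0.124]
    223 213 [ 0.553 -0.23   0.124]
    224 213 [ 0.55  -0.228  0.121]
    225 213 [ 0.55  -0.226  0.12 ]
rim 93 ((0.5480129718780518, -0.22902531921863556), 0.02206755056977272) [ 0.54969305 -0.23013474]
cup cols 215 232 rows 208 227
[0.548, -0.23, 0.137] 222.2 207.8
[0.55, -0.23, 0.137] 222.1 208.5
[0.55, -0.23, 0.112] 223.8 215.2
[0.548, -0.23, 0.197] 218.0 190.7
[0.55, -0.23, 0.195] 218.1 191.9
```

```bash
python3 -m handwheel '[[[-1,0.15,-0.15,1,0,0,0],[-1,0.15,-0.15,2.5,0,0,0],[-1,0.15,-0.15,4,0,0,0],[-1,0.15,-0.15,4.7,0,0,0],[-1,0.15,-0.15,4.7,0,0,0],[-1,0.15,-0.15,4.7,0,0,0]]]';  python3 - <<'E'
from h import *
go([.548,-.2285,.1481])
c=camera("scene");P=cloud(c);h=cv2.cvtColor(c["frame"],cv2.COLOR_BGR2HSV)
b=(np.hypot(P[...,0]-.55,P[...,1]+.23)<.06)&(h[...,0]>=110)&(h[...,0]<=130)&(h[...,1]>110)&(P[...,2]>.12)
v,u=np.nonzero(b)
for r in range(v.max()-14,v.max()+1):
    uu=u[v==r];print(r,uu.min(),uu.max(),P[r,uu].mean(0).round(3))
f=c["frame"];cv2.imwrite("pics/s5.png",cv2.resize(f[150:240,170:270],None,fx=6,fy=6,interpolation=2))
E
```

```text
time_s: 7.48
eef_pos: [0.5494, -0.2275, 0.2067]
eef_rot: [0.0, 0.924, 0.381, 0.0]
wrist_force: [0.1, 0.3, -1.7]
opening: 0.57
grasp_force: 61.4
t 7.475 pos [ 0.5494 -0.2275  0.2067] shift [-0.17 -0.04  5.86] turn [ 0.05 -0.01 -0.15] F [ 0.1  0.3 -1.7] open 0.57 grip 61.414310932159424
193 212 228 [ 0.569 -0.223  0.213]
194 213 227 [ 0.569 -0.223  0.21 ]
195 212 227 [ 0.569 -0.225  0.206]
196 212 227 [ 0.569 -0.225  0.204]
197 211 225 [ 0.57  -0.229  0.202]
198 212 225 [ 0.57  -0.228  0.198]
199 214 225 [ 0.57  -0.227  0.194]
200 215 225 [ 0.568 -0.226  0.189]
201 216 225 [ 0.562 -0.227  0.178]
202 216 225 [ 0.557 -0.229  0.168]
203 217 225 [ 0.558 -0.228  0.166]
204 218 225 [ 0.557 -0.228  0.161]
205 218 225 [ 0.557 -0.228  0.158]
206 218 224 [ 0.558 -0.23   0.155]
207 220 220 [ 0.559 -0.232  0.153]
```

View pics/s5.png

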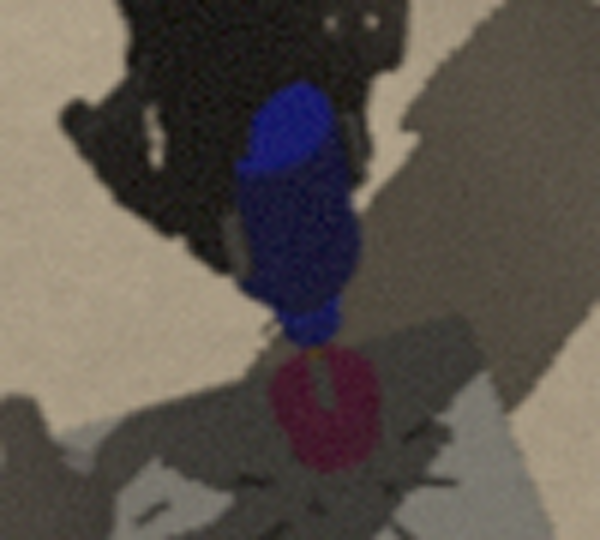

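The neck at crop (312,330) sits just above the jet at (316,352), and the measured axes agree to about 1 mm. I lower it over the jet slowly.

```bash
python3 -m handwheel '[[[-1,0.05,-0.05,0.5,0,0,0],[-1,0.05,-0.05,1,0,0,0],[-1,0.05,-0.05,1.5,0,0,0],[-1,0.05,-0.05,2,0,0,0],[-1,0.05,-0.05,2,0,0,0]]]'; python3 -m handwheel '[[[-1,0,0,0.6,0,0,0],[-1,0,0,1.2,0,0,0],[-1,0,0,1.8,0,0,0],[-1,0,0,2.2,0,0,0],[-1,0,0,2.2,0,0,0],[-1,0,0,2.2,0,0,0]]]';  python3 -c "
from h import *
go([.548,-.2285,.148])"
```

```text
time_s: 8.15
eef_pos: [0.5488, -0.2263, 0.1856]
eef_rot: [-0.001, 0.924, 0.382, -0.0]
wrist_force: [-0.6, 0.2, -0.7]
opening: 0.572
grasp_force: 61.4
time_s: 8.9
eef_pos: [0.5493, -0.2266, 0.1645]
eef_rot: [0.0, 0.924, 0.382, 0.0]
wrist_force: [-0.4, 0.2, -1.7]
opening: 0.571
grasp_force: 61.4
t 8.9 pos [ 0.5493 -0.2266  0.1645] shift [-0.22  0.04  1.65] turn [ 0.02 -0.01 -0.15] F [-0.4  0.2 -1.7] open 0.571 grip 61.4141321182251
```

The jet is inside the bottle and nothing has touched. I approach the seat in small steps.

```bash
for i in 1; do python3 -m handwheel '[[[-1,0,0,0.3,0,0,0],[-1,0,0,0.3,0,0,0],[-1,0,0,0.3,0,0,0]]]'; done | grep -E 'pos|wrist'; python3 -m handwheel '[[[-1,0,0,0.2,0,0,0],[-1,0,0,0.2,0,0,0],[-1,0,0,0.2,0,0,0]]]'| grep -E 'pos|wrist'; python3 -m handwheel '[[[-1,0,0,0.2,0,0,0],[-1,0,0,0.2,0,0,0],[-1,0,0,0.2,0,0,0]]]'| grep -E 'pos|wrist'
```

```text
eef_pos: [0.5493, -0.2267, 0.1615]
wrist_force: [1.9, -1.2, -0.9]
eef_pos: [0.5497, -0.227, 0.1599]
wrist_force: [2.9, -1.1, 2.4]
eef_pos: [0.5496, -0.227, 0.1577]
wrist_force: [3.5, -2.8, 2.6]
```

The spring contact began at TCP z≈0.160, as predicted. There is a small sideways force, so I ease about 1 mm along tool +y and press on.

```bash
python3 -m handwheel '[[[-1,0,0.1,0.1,0,0,0],[-1,0,0.1,0.3,0,0,0],[-1,0,0.1,0.5,0,0,0],[-1,0,0.1,0.5,0,0,0],[-1,0,0.1,0.5,0,0,0]]]'| grep -E 'pos|wrist|open'; python3 -m handwheel '[[[-1,0,0.05,0.15,0,0,0],[-1,0,0.05,0.3,0,0,0],[-1,0,0.05,0.45,0,0,0],[-1,0,0.05,0.45,0,0,0],[-1,0,0.05,0.45,0,0,0]]]'| grep -E 'pos|wrist|open'; python3 - <<'E'
from h import *
go([.548,-.2285,.148])
c=camera("scene");P=cloud(c);f=c["frame"]
cv2.imwrite("pics/s6.png",cv2.resize(f[150:240,170:270],None,fx=6,fy=6,interpolation=2))
h=cv2.cvtColor(f,cv2.COLOR_BGR2HSV)
g=(np.hypot(P[...,0]-.55,P[...,1]+.23)<.035)&(P[...,2]<.12)&(P[...,2]>.05)&(h[...,0]>=150)&(h[...,0]<=172)&(h[...,1]>100)
print(g.sum(),np.percentile(P[g][:,2],[5,50,95,99]).round(4),np.nonzero(g)[0].min(),np.nonzero(g)[0].max())
E
```

```text
eef_pos: [0.5498, -0.2271, 0.1523]
wrist_force: [1.4, -1.1, 5.1]
opening: 0.572
eef_pos: [0.5499, -0.2272, 0.1479]
wrist_force: [1.1, 0.1, 7.8]
opening: 0.573
t 11.275 pos [ 0.5499 -0.2272  0.1479] shift [-0.23 -0.04 -0.01] turn [-0.07  0.   -0.14] F [1.1 0.1 7.8] open 0.573 grip 62.03823924064636
148 [0.0727 0.0942 0.1026 0.1038] 214 231
```

View pics/s6.png

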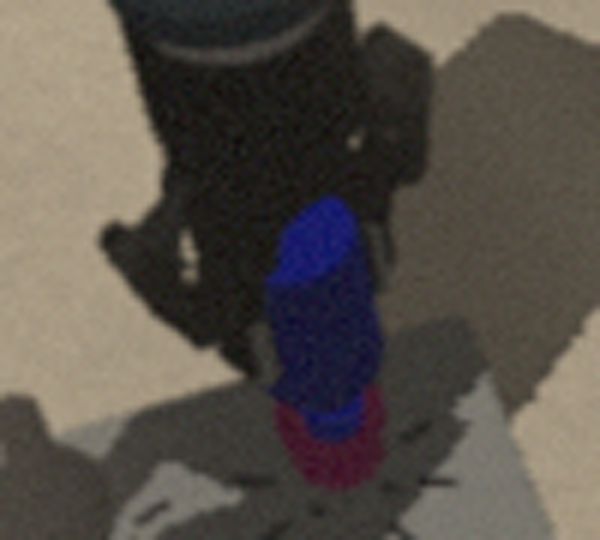

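The neck at crop (335,420) is seated centrally in the cup, which is pushed down. I hold now, and check the travel from the picture and the averaged force.

```bash
for i in 1 2 3 4 5 6; do python3 -m handwheel '[[[-1,0,0,0,0,0,0],[-1,0,0,0,0,0,0]]]' | grep -E 'pos|wrist'; done; python3 - <<'E'
from h import *
def g(c):
    P=cloud(c);h=cv2.cvtColor(c["frame"],cv2.COLOR_BGR2HSV)
    m=(np.hypot(P[...,0]-.55,P[...,1]+.23)<.035)&(P[...,2]<.12)&(P[...,2]>.05)&(h[...,0]>=150)&(h[...,0]<=172)&(h[...,1]>100)
    v,u=np.nonzero(m)
    # outer front wall of the cup, central columns: lowest magenta pixel and its height
    o=[]
    for k in range(219,229):
        r=v[u==k].max();o.append(r)
    hi=P[m];e=hi[(hi[:,0]>.563)]
    return np.mean(o).round(2),np.percentile(hi[:,2],[90,95,99]).round(4),np.percentile(e[:,2],[5,50,95]).round(4)
for n in("scene0","scene1"):print(n,g(dict(np.load(n+".npz"))))
for i in range(3):print(g(camera("scene")))
E
```

```text
eef_pos: [0.5499, -0.2272, 0.1479]
wrist_force: [0.1, 0.0, 6.5]
eef_pos: [0.5499, -0.2272, 0.148]
wrist_force: [0.1, 1.0, 6.0]
eef_pos: [0.5499, -0.2272, 0.1479]
wrist_force: [0.4, 0.7, 6.9]
eef_pos: [0.5499, -0.2272, 0.148]
wrist_force: [0.1, 1.8, 7.2]
eef_pos: [0.5499, -0.2272, 0.1479]
wrist_force: [0.2, 0.1, 6.9]
eef_pos: [0.5499, -0.2272, 0.148]
wrist_force: [-0.4, -0.3, 6.9]
scene0 (np.float64(226.7), array([0.1136, 0.1147, 0.1157]), array([0.0857, 0.107 , 0.1153]))
scene1 (np.float64(226.7), array([0.1131, 0.1146, 0.1158]), array([0.086 , 0.1073, 0.1147]))
(np.float64(229.5), array([0.1016, 0.1025, 0.1034]), array([0.0735, 0.0944, 0.1025]))
(np.float64(229.4), array([0.1018, 0.1027, 0.1044]), array([0.0744, 0.0954, 0.103 ]))
(np.float64(229.2), array([0.1011, 0.103 , 0.1046]), array([0.0738, 0.0938, 0.103 ]))
```

The picture and the force (about 8.1 N net) both give about 12 mm of travel. I finish the three-second hold and hand in.

```bash
for i in 1 2; do python3 -m handwheel '[[[-1,0,0,0,0,0,0],[-1,0,0,0,0,0,0],[-1,0,0,0,0,0,0],[-1,0,0,0,0,0,0],[-1,0,0,0,0,0,0],[-1,0,0,0,0,0,0],[-1,0,0,0,0,0,0],[-1,0,0,0,0,0,0],[-1,0,0,0,0,0,0],[-1,0,0,0,0,0,0]]]' | grep -E 'time|pos|wrist|grasp'; done; python3 -c "
from bench import ctrl
print(ctrl.hand_in())"
```

```text
time_s: 14.22
eef_pos: [0.5499, -0.2272, 0.1479]
wrist_force: [-0.1, 0.7, 6.9]
grasp_force: 62.0
time_s: 15.48
eef_pos: [0.5499, -0.2272, 0.148]
wrist_force: [-0.4, 1.1, 5.9]
grasp_force: 62.0
the job is handed in; nothing more can be done
None
```

The blue bottle is still gripped mouth-down over the jet, pressing the cup down about 12 mm; it was held steady for about 4 s, the other bottles were not touched, and the job was handed in at 15.5 s (no verdict was returned).

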